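# Latch the bayonet cap on the cellar filter

### The job

Take the black cap with the yellow bar handle from the tray and fit it to the wine filter: enter its two brass lugs in the open slots of the red ring, press it down against the spring as far as the lugs go, turn it clockwise (seen from above) under the teeth until it stops, then ease off so that it rises fully into its notches, and let go. Do not force it: never let cap and filter bear on each other with more than about 30 N in all. Leave everything else where it is.

Things in the scene. Friction and masses are not known exactly. Their poses are not given: they have to be found in the camera images.
- cap: Loose bayonet cap, 0.17-0.33 kg, upright in the tray. Origin: centre of its underside, z up. Black plug, radius 28.5 mm from z = 7 to 26 mm, tapering to 24 mm at its foot (z = 0); neck of radius 24 up to z = 40 mm. On top a yellow bar handle, 50 mm along the cap's x, 16 mm thick along y, z = 40 to 68 mm: grip it across the 16 mm. A half turn makes no difference.
- cap_bar (a point): Centre of the cap's yellow bar handle, 54 mm above the cap's origin.
- cap_lug (a point): Outer end of one of the two brass lugs: square pins, 8 x 8 mm, along the cap's +x and -x at z = 16 mm, out to radius 43 mm. The bar handle lies in line with them.
- filter: Fixed steel filter. Origin: centre of the underside of its foot, z up. Foot 130 x 130 mm, bowl 88 mm across to 76 mm height, pipe stub at +y (to radius 80 mm, 40 mm up). Heights of the cap's origin over this origin, nominal plus the ring's unknown offset: lugs at the rim 103, lugs free to turn 78 (on the track's floor) to 81 (touching the teeth), seated in the notches 89 mm.
- ring_mouth (a point): Nominal centre of the mouth of the red bayonet ring on the filter: inner radius 30 mm, outer 35 mm, rim 115 mm above the filter's origin. A thread trims the whole ring up to 5 mm up or down and 0.1 rad either way round, differently at each start; it stays put, but NO reading shows it: feel for it. Nominal heights: notch roof 109, underside of teeth 101, track floor 90 mm.
- slot (a point): Nominal top of one of the two slots in the red ring, open at the rim, 12 mm wide, at +60 and -120 degrees from the filter's +x (counter-clockwise from above): the cap's x must point along either to enter. From there the lugs run 60 degrees clockwise under the teeth, with 3 mm play in height, to an end wall.
- notch (a point): Nominal roof of one of the two notches of the red ring, 12 mm wide, centred on the filter's +x and -x, beside the end walls; they open upwards 8 mm from the underside of the teeth. Seated, the cap's x lies along the filter's x and the lugs bear up against the roofs.
- spring_top (a point): Centre of the top of the white spring plate inside the ring when free, 105 mm above the filter's origin (not shifted with the ring). Pushed down by the cap's underside it resists with 0.5 N per mm, plus 0.08 N per mm/s of speed: 5 to 11 N with the cap seated, 11 to 16 N on the floor, depending on the ring.
- tray: Fixed grey plastic tray 220 x 220 mm, walls 18 mm high and 5 mm thick, floor 5 mm thick; origin under its centre. The cap stands within about 45 mm of its centre.
- gasket: Black rubber ring, 36 mm across, 6 mm high, lying in a corner of the tray. Bystander.
- blank: White plastic plug without lugs, 54 mm across, 45 mm high. Bystander.
- bung: Cork-coloured barrel bung, 56 mm across, 40 mm high. Bystander.
- bottle: Dark green bottle, 86 mm across, 300 mm high, standing. Bystander.
- cup: Steel cup, 80 mm across, 100 mm high. Bystander.
- wrench: Wrench lying at the left. Bystander.
- brush: Brush lying at the right. Bystander.
Things that resemble listed ones, but are neither listed nor needed, are in the scene too. What is shaped like the cap but green or turquoise is not meant.

How it is judged:
By the outcome, as a careful person would: the job done as asked, in the order asked, and still so for the second after the job is handed in, with the robot touching nothing.
It also fails if it takes over 72 s, if anything falls off the work surface, if the arm or the gripper's body presses on something with over 40 N, if the wrist force passes 120 N, or if a joint passes its speed limit or range.

### The arm

A 7-joint arm with a two-finger parallel gripper is mounted at the origin on the work surface. World frame = base frame: x ahead of the robot, y to its left, z up, the work surface at z = 0. Lengths are in m, angles in rad, forces in N, time in s.
With the tool pointing down it reaches from about 0.425 to 0.925 m from the base axis. Payload 6.8 kg.
Tool frame: the origin (TCP) lies on the mounting face of the last link; the fingertips stand 173 mm ahead of it and the grasp point (between the pads) lies 155 mm ahead of it; z points along the fingers, y is the line along which they close (so a half turn about z gives the same grasp; the last joint's range is limited). The gripper opens to 85 mm and grips with 20 to 120 N. Pads are 22 mm wide; open, the fingers measure 114 mm over their backs; the gripper's body (76 mm by 85 mm) begins 54 mm behind the grasp point. The pads swing forward as they close: fully open they stand 13 mm farther back than shut.
Start: joints at [1.147, 0.477, 0.022, 1.555, -0.011, 1.109, -0.083], TCP at [0.21, -0.642, 0.405] pointing down, gripper open.
Joint ranges: [-2.96, 2.96], [-0.34, 2.1], [-1.41, 1.46], [0.24, 2.44], [-1.37, 4.51], [0.17, 1.92], [-2.96, 2.96]. Speed limits (rad/s): [2.39, 2.39, 3.14, 3.14, 3.14, 3.14, 3.14].

### API

Orientations are given as a rotation vector (axis times angle).
In Python, from bench import r gives the robot as it stands.
- The arm moves only by the tool carry_out, never from a script. Its argument "moves" is a list of rows, each a list of 5 numbers: the shift along the tool's x, y, z in m, then the turn about the tool's z in rad, then the finger opening in m, from 0 to 0.0854. In form: [[dx, dy, dz, roll, claw], ...]. A call has exactly 8 rows; each row is the pose to reach, as a shift and turn from the pose commanded when the call began, along the tool's axes at that moment; what a row does not reach only later rows make up. A row lasts 1/10 s, in which the tool goes at most 50 mm and 8.59 degrees, less where a joint would pass 70% of its speed; a pose out of reach is approached as far as the arm can. A call with a gripper value outside its range is refused whole. The fingers move at their own pace and stop on an object; "force" is the grip in N (left out, the last holds). Time passes only in rows, so rows that repeat a pose let the fingers close, or fill a call up. It gives the time, the measured TCP pose, the force, the opening and the grip force at its end, in the units of the state.
- r.get_obs(): the state, without advancing time (a new reading comes with each control period).
- r.grab_frame(name): name is "side" or "top"; returns the picture (420x560x3 uint8, red, green, blue); there is no depth.
- r.calibration(name): a dict with "fx", "fy", "cx", "cy" (pixels), "k1" (the pictures are not rectified: a ray, as slopes to the right and down, at radius r is drawn at 1 + k1 r^2 times it, then the intrinsics apply), "rvec" (rotation vector, rad) and "tvec" (3), from world to camera coordinates, as OpenCV has them. Camera axes: x right, y down, z forward; pixel columns grow to the right and rows downward; lengths in m; the calibration is good to about 2 mm. A picture is of the moment at which its call begins. calibration takes no time and is no camera call.
- r.hand_in(): hands the job in; it is judged then, once.
The state is a dict: "clock": time; "joints": joint angles; "qvel": joint speeds; "tau": joint torques, N m; "tcp_pos": TCP position; "orientation": TCP orientation; "contact_force": force on the tool from outside, world axes, zero at the start; "moment": the same for the moment, N m; "grip_width": finger opening in m; "gripper_force": force on a finger pad.
Only numpy, scipy, OpenCV 4.12 (cv2) and the standard library are available. Lean on these libraries where they do the work, as an engineer would, in place of code of your own. Each camera call takes 0.05 s, during which the arm holds its last target. There are 200 camera calls.

## Working session

There is one attempt and no reset: what is moved stays moved. The work goes in short steps, Python scripts to look and compute and a tool call to move; the robot and the scene stay as the last step left them, time stands still between calls to the robot, and variables do not carry over. Pictures are saved under pics/ and viewed, at most 10 in all, crops included, and the job is handed in when it is done.

Besides the shell and the picture viewer there is one more tool, called by a JSON object that holds its "op" and its "data", one argument or row to a line. carry_out: Moves the arm, as the interface text tells. Its arguments: {"type":"object","properties":{"moves":{"type":"array","items":{"type":"array","items":{"type":"number"}}},"force":{"type":"number"}},"required":["moves"]}

```bash
mkdir -p pics; ls; python3 - <<'E'
from bench import r
import cv2
for n in("side","top"):
    cv2.imwrite(f"pics/{n}0.png",r.grab_frame(n)[:,:,::-1]); print(r.calibration(n))
print(r.get_obs())
E
```

```text
pics
{'fx': 515.7319977775066, 'fy': 515.7319977775066, 'cx': 285.1700389991561, 'cy': 207.8642012187025, 'k1': -0.10342729456028567, 'rvec': array([ 0.41619468, -2.84266874,  1.01413933]), 'tvec': array([0.5700149 , 0.18712613, 1.62539361])}
{'fx': 440.31820517085924, 'fy': 440.31820517085924, 'cx': 277.09490625532266, 'cy': 203.89663012276517, 'k1': 0.016688794844329, 'rvec': array([ 2.17561777, -2.1474686 ,  0.11111366]), 'tvec': array([-0.00964141,  0.57866526,  1.49228011])}
{'clock': 0.1, 'joints': array([ 1.14690445,  0.47775588,  0.0223479 ,  1.55632998, -0.01149187,
        1.10932026, -0.08310432]), 'qvel': array([ 0.00181932, -0.00090628,  0.00039941, -0.00351238,  0.0019492 ,
        0.00205311,  0.00062035]), 'tau': array([ 5.70966076e-03, -5.97758675e+01,  1.61370344e+00, -2.81955743e+01,
        1.27758514e-02,  4.98038411e-03, -1.64829814e-06]), 'tcp_pos': array([ 0.209566  , -0.6413913 ,  0.40380657]), 'orientation': array([-3.10089087e+00, -4.93751671e-01,  6.21589907e-04]), 'contact_force': array([-0.13321518,  0.6305669 , -0.22606732]), 'moment': array([ 0.00985205, -0.00686381,  0.01323298]), 'gripper_force': 0.0, 'grip_width': 0.08528793974012654}
```

View pics/top0.png

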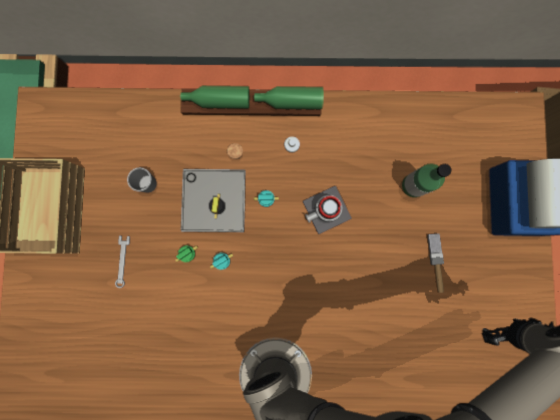

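View pics/side0.png

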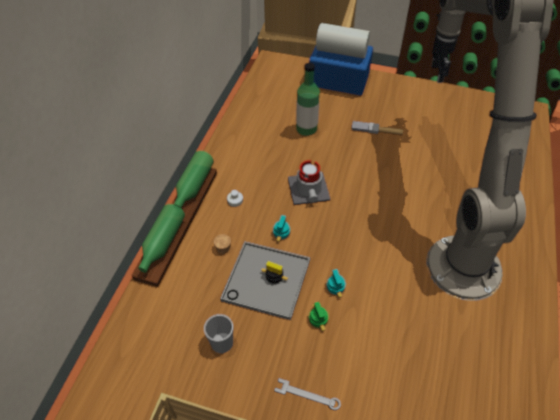

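Top view: the black cap with the yellow bar stands in the tray at about (216,205), and at (274,271) in the side view. Possible mix-ups are the turquoise caps at top (267,199) and (221,261), and the green one at (186,253). The filter is at top (328,208). I'll check the choice in one close crop.

```bash
cat > h.py <<'E'
import numpy as np, cv2
from bench import r
C={n:r.calibration(n) for n in("side","top")}
def proj(n,P):
    c=C[n];P=np.atleast_2d(P)@cv2.Rodrigues(c['rvec'])[0].T+c['tvec']
    s=P[:,:2]/P[:,2:];s=s*(1+c['k1']*(s**2).sum(1,keepdims=True))
    return s*[c['fx'],c['fy']]+[c['cx'],c['cy']]
def ray(n,uv):
    c=C[n];K=np.array([[c['fx'],0,c['cx']],[0,c['fy'],c['cy']],[0,0,1]])
    s=cv2.undistortPoints(np.array([[uv]],float),K,np.array([c['k1'],0,0,0.]))[0,0]
    R=cv2.Rodrigues(c['rvec'])[0];return -R.T@c['tvec'],R.T@np.array([*s,1])
def atz(n,uv,z):
    o,d=ray(n,uv);return o+d*(z-o[2])/d[2]
def tri(a,b):
    (o,d),(p,e)=ray("side",a),ray("top",b)
    s=np.linalg.lstsq(np.c_[d,-e],p-o,rcond=None)[0];A,B=o+s[0]*d,p+s[1]*e
    return (A+B)/2,np.linalg.norm(A-B)
E
python3 - <<'E'
from h import *
s=cv2.imread("pics/side0.png");t=cv2.imread("pics/top0.png")
def cr(i,u,v,w=50,h=37): return cv2.resize(i[v-h:v+h,u-w:u+w],(400,296),interpolation=cv2.INTER_CUBIC)
cv2.imwrite("pics/c1.png",np.vstack([np.hstack([cr(t,216,205,25,18),cr(t,328,208,30,22)]),np.hstack([cr(s,274,271,25,18),cr(s,310,182,30,22)])]))
# yellow bar centroids
def yel(i,u,v,w):
    h=cv2.cvtColor(i,cv2.COLOR_BGR2HSV);m=cv2.inRange(h,(24,150,120),(34,255,255));k=np.zeros_like(m);k[v-w:v+w,u-w:u+w]=1;m*=k
    p=np.argwhere(m)[:,::-1];print(len(p),p.min(0),p.max(0));return p
a=yel(s,274,270,16);b=yel(t,216,205,16)
P,e=tri(a.mean(0),b.mean(0));print("bar",P,e)
Q=np.array([atz("top",x,.068) for x in b])[:,:2]
w,v=np.linalg.eigh(np.cov(Q.T));print("axis",v[:,1],np.degrees(np.arctan2(v[1,1],v[0,1])),np.sqrt(w*12))
for uv in [(216,205),(328,208),(213,201)]: print(uv,atz("top",uv,.06))
E
```

```text
70 [267 262] [281 270]
12 [213 198] [218 211]
bar [0.56969199 0.20627593 0.061295  ] 0.00275780674239284
axis [-0.99469246  0.10289268] 174.09423185503408 [0.02097858 0.05542276]
(216, 205) [0.56923058 0.20519771 0.06      ]
(328, 208) [ 0.56382522 -0.17507312  0.06      ]
(213, 201) [0.58278093 0.21579417 0.06      ]
```

View pics/c1.png

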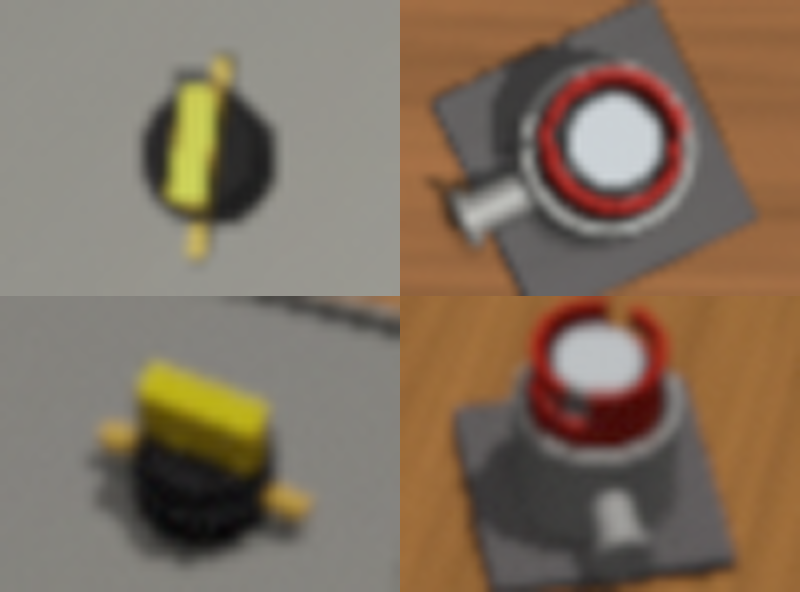

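The crop confirms it: black body, yellow bar, brass lug ends at top (219,194) and (215.6,218.4). The filter's pipe stub points to lower left, and there is a ring gap at the far right of the side view. Next I'll fit the filter and cap poses and check them by overlay.

```bash
cat > fit.py <<'E'
from h import *
from scipy.optimize import least_squares
s=cv2.imread("pics/side0.png");t=cv2.imread("pics/top0.png")
def red(i,u,v,w):
    h=cv2.cvtColor(i,cv2.COLOR_BGR2HSV);m=cv2.inRange(h,(0,150,60),(6,255,255))|cv2.inRange(h,(172,150,60),(180,255,255))
    k=np.zeros_like(m);k[v-w:v+w,u-w:u+w]=1;m*=k;p=np.argwhere(m)[:,::-1];hu=cv2.convexHull(p.astype(np.float32))[:,0];return p,hu
pt,ht=red(t,329,207,16);ps,hs=red(s,310,174,18)
print("red",len(pt),pt.min(0),pt.max(0),len(ps),ps.min(0),ps.max(0))
el=cv2.fitEllipse(ht);print("top ellipse",el)
zz=.115
print("mouth from top ellipse",atz("top",el[0],zz), "diam", el[1], "px/m", np.linalg.norm(proj("top",[[.56,-.17,zz]])-proj("top",[[.57,-.17,zz]]))*100)
# side plate (white) centroid -> spring top z=.105
def white(i,u,v,w):
    h=cv2.cvtColor(i,cv2.COLOR_BGR2HSV);m=cv2.inRange(h,(0,0,150),(180,50,255));k=np.zeros_like(m);k[v-w:v+w,u-w:u+w]=1
    n,l,st,ce=cv2.connectedComponentsWithStats(m*k);j=1+st[1:,4].argmax();return ce[j],st[j]
wt,ws=white(t,330,206,12),white(s,310,170,14);print(wt,ws)
print("plate tri",tri(ws[0],wt[0]),"top@.105",atz("top",wt[0],.105),"side@.105",atz("side",ws[0],.105))
ct=np.array([[302.8,200.4],[351.2,218],[335.5,186]]);cs=np.array([[288.2,176.6],[330.2,199.8],[322.4,171.6]])
for z in (0,.01): 
    print(z,[atz("top",c,z)[:2].round(4) for c in ct],[atz("side",c,z)[:2].round(4) for c in cs])
print("pipe top",atz("top",(298+65/6.667,186+215/6.727),.04))
print("lugs",atz("top",(219,194.05),.021),atz("top",(215.6,218.4),.021))
print("bar",atz("top",(215.1,204.5),.073))
E
python3 fit.py
```

```text
red 134 [319 197] [339 217] 170 [300 161] [319 181]
top ellipse ((329.3796691894531, 206.823974609375), (20.892107009887695, 21.64681053161621), 58.19680404663086)
mouth from top ellipse [ 0.56211912 -0.17360987  0.115     ] diam (20.892107009887695, 21.64681053161621) px/m 304.4441230130838
(array([329.87323944, 206.57042254]), array([324, 200,  13,  14, 142], dtype=int32)) (array([309.40206186, 168.96907216]), array([303, 165,  13,   9,  97], dtype=int32))
plate tri (array([ 0.56316993, -0.17709103,  0.09979891]), np.float64(0.002820342579494868)) top@.105 [ 0.56402787 -0.17634566  0.105     ] side@.105 [ 0.56066973 -0.17230533  0.105     ]
0 [array([ 0.5958, -0.0926]), array([ 0.5357, -0.2631]), array([ 0.6487, -0.2081])] [array([ 0.6463, -0.211 ]), array([ 0.4747, -0.1477]), array([ 0.5335, -0.271 ])]
0.01 [array([ 0.5946, -0.0921]), array([ 0.5349, -0.2614]), array([ 0.6472, -0.2068])] [array([ 0.6438, -0.2021]), array([ 0.4735, -0.1392]), array([ 0.5318, -0.2617])]
pipe top [ 0.5306602  -0.10791267  0.04      ]
lugs [0.61198944 0.20155504 0.021     ] [0.52651874 0.21099485 0.021     ]
bar [0.56950922 0.20636181 0.073     ]
```

Positions agree with the given sizes (lug span 86 mm, ring 70 mm):

| Thing | Position (m) | Angle |
|---|---|---|
| Cap | (0.5695, 0.2063) | x at −6.2° |
| Filter | (0.5625, −0.1745) | x at about 25°, so slot at 85° |

I'll make a move-planning helper.

```bash
cat > go.py <<'E'
import sys,numpy as np
from scipy.spatial.transform import Rotation as Ro
from bench import r
def st():
    o=r.get_obs();R=Ro.from_rotvec(o['orientation']).as_matrix();return o,R,np.degrees(np.arctan2(R[1,0],R[0,0]))
def go(x,y,z,h):
    o,R,hd=st();d=R.T@(np.array([x,y,z])-o['tcp_pos']);t=(hd-h+180)%360-180
    print("d",d.round(4),"roll",round(float(np.radians(t)),3),"head",round(hd,1),"j",o['joints'].round(2))
if __name__=="__main__": go(*map(float,sys.argv[1:]))
E
python3 go.py .43 -.36 .40 -6.2; python3 go.py .5695 .2063 .33 -6.2
python3 -c "
from h import *
print(atz('top',(414,188),0))"
```

```text
d [ 0.2969 -0.199   0.0041] roll 0.424 head 18.1 j [ 1.15  0.48  0.02  1.56 -0.01  1.11 -0.08]
d [ 0.6054 -0.6939  0.0749] roll 0.424 head 18.1 j [ 1.15  0.48  0.02  1.56 -0.01  1.11 -0.08]
[ 0.64490872 -0.48505331  0.        ]
```

{"op": "carry_out", "data": {
  "moves": [
    [0.037,-0.025,0,0.05,0.085],
    [0.074,-0.05,0,0.1,0.085],
    [0.111,-0.075,0,0.16,0.085],
    [0.148,-0.1,0,0.21,0.085],
    [0.185,-0.125,0,0.26,0.085],
    [0.222,-0.15,0,0.32,0.085],
    [0.26,-0.175,0,0.37,0.085],
    [0.297,-0.199,0,0.424,0.085]
  ],
  "force": 80
}}

```text
clock: 0.9
tcp_pos: [0.431, -0.3584, 0.4045]
orientation: [-3.137, 0.173, 0.001]
contact_force: [1.3, -0.9, -0.0]
grip_width: 0.0848
gripper_force: 0.0
```

```bash
python3 go.py .5695 .2063 .30 -6.2
```

```text
d [ 0.0756 -0.5765  0.1046] roll -0.002 head -6.3 j [ 0.61  0.29 -0.03  1.83  0.01  1.02 -1.11]
```

{"op": "carry_out", "data": {
  "moves": [
    [0.006,-0.048,0,0,0.085],
    [0.012,-0.096,0,0,0.085],
    [0.018,-0.144,0,0,0.085],
    [0.025,-0.192,0.01,0,0.085],
    [0.032,-0.24,0.02,0,0.085],
    [0.038,-0.288,0.03,0,0.085],
    [0.044,-0.336,0.04,0,0.085],
    [0.05,-0.384,0.05,0,0.085]
  ]
}}

```text
clock: 1.7
tcp_pos: [0.5213, 0.0179, 0.3542]
orientation: [3.137, -0.17, -0.0]
contact_force: [0.7, -0.3, -0.0]
grip_width: 0.0849
gripper_force: 0.0
```

{"op": "carry_out", "data": {
  "moves": [
    [0.005,-0.04,0.015,0,0.085],
    [0.01,-0.08,0.03,0,0.085],
    [0.015,-0.12,0.04,0,0.085],
    [0.02,-0.15,0.048,0,0.085],
    [0.023,-0.175,0.052,0,0.085],
    [0.0256,-0.1925,0.0546,0,0.085],
    [0.0256,-0.1925,0.0546,0,0.085],
    [0.0256,-0.1925,0.0546,0,0.085]
  ]
}}

```text
clock: 2.5
tcp_pos: [0.5676, 0.2039, 0.2999]
orientation: [3.136, -0.171, -0.001]
contact_force: [0.4, -0.0, 0.2]
grip_width: 0.0851
gripper_force: 0.0
```

```bash
python3 - <<'E'
from h import *
s=r.grab_frame("side")[:,:,::-1];t=r.grab_frame("top")[:,:,::-1]
def cr(i,u,v,w=50,h=37): return cv2.resize(i[v-h:v+h,u-w:u+w],(400,296),interpolation=cv2.INTER_CUBIC)
cv2.imwrite("pics/c2.png",np.hstack([cr(s,274,255),cr(t,216,205)]))
E
python3 go.py .5695 .2063 .223 -6.2
```

```text
d [ 0.0013 -0.0037  0.0772] roll -0.002 head -6.3 j [-0.23  0.49 -0.28  1.81  0.17  0.86 -2.28]
```

View pics/c2.png

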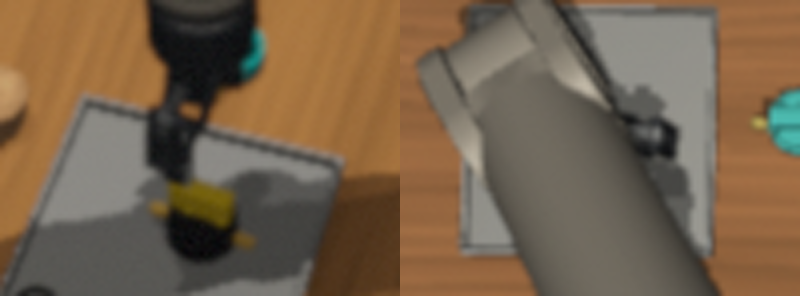

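The side crop shows the open fingers just above the yellow bar, at crop (170,150) over (205,200), and aligned with it. Descending and gripping.

{"op": "carry_out", "data": {
  "moves": [
    [0.0013,-0.002,0.015,0,0.085],
    [0.0013,-0.003,0.03,0,0.085],
    [0.0013,-0.003,0.045,0,0.085],
    [0.0013,-0.003,0.058,0,0.085],
    [0.0013,-0.003,0.068,0,0.085],
    [0.0013,-0.003,0.074,0,0.085],
    [0.0013,-0.003,0.0765,0,0.085],
    [0.0013,-0.003,0.0765,0,0.085]
  ]
}}

```text
clock: 3.4
tcp_pos: [0.5693, 0.2076, 0.2234]
orientation: [3.137, -0.17, -0.0]
contact_force: [-0.4, 0.5, -0.5]
grip_width: 0.0849
gripper_force: 0.0
```

{"op": "carry_out", "data": {
  "moves": [
    [0,0,0,0,0.04],
    [0,0,0,0,0.03],
    [0,0,0,0,0.025],
    [0,0,0,0,0.02],
    [0,0,0,0,0.01],
    [0,0,0,0,0.005],
    [0,0,0,0,0],
    [0,0,0,0,0]
  ],
  "force": 80
}}

```text
clock: 4.2
tcp_pos: [0.5692, 0.2077, 0.2236]
orientation: [-3.137, 0.17, -0.0]
contact_force: [0.1, 0.6, 0.3]
grip_width: 0.0144
gripper_force: 81.4
```

```bash
python3 go.py .5695 .2063 .223 -6.2
```

```text
d [0.0005 0.0014 0.0006] roll 0.0 head -6.2 j [-0.26  0.6  -0.26  1.84  0.22  0.73 -2.32]
```

{"op": "carry_out", "data": {
  "moves": [
    [0,0,-0.02,0,0],
    [0,0,-0.06,0,0],
    [0,0,-0.1,0,0],
    [0,0.02,-0.13,-0.1,0],
    [0.004,0.05,-0.14,-0.22,0],
    [0.008,0.09,-0.145,-0.34,0],
    [0.012,0.13,-0.145,-0.46,0],
    [0.0155,0.17,-0.145,-0.58,0]
  ]
}}

```text
clock: 5.0
tcp_pos: [0.5658, 0.0351, 0.3685]
orientation: [3.052, 0.742, -0.001]
contact_force: [0.4, -0.3, -2.2]
grip_width: 0.0143
gripper_force: 81.1
```

```bash
python3 go.py .5625 -.1745 .362 85
```

```text
d [-0.0991  0.1847  0.0066] roll -1.007 head 27.3 j [ 0.13  0.37 -0.38  1.83  0.16  0.97 -1.41]
```

{"op": "carry_out", "data": {
  "moves": [
    [-0.015,0.028,0.002,-0.13,0],
    [-0.03,0.056,0.004,-0.27,0],
    [-0.046,0.085,0.006,-0.41,0],
    [-0.06,0.112,0.006,-0.55,0],
    [-0.074,0.138,0.006,-0.69,0],
    [-0.086,0.16,0.006,-0.83,0],
    [-0.094,0.174,0.006,-0.95,0],
    [-0.097,0.181,0.006,-1.007,0]
  ]
}}

```text
clock: 5.8
tcp_pos: [0.5612, -0.1712, 0.3618]
orientation: [-2.32, -2.117, 0.003]
contact_force: [0.2, 0.0, -2.5]
grip_width: 0.0143
gripper_force: 81.1
```

{"op": "carry_out", "data": {
  "moves": [
    [0,0,0,0,0],
    [0,0,0,0,0],
    [0,0,0,0,0],
    [0,0,0,0,0],
    [0,0,0,0,0],
    [0,0,0,0,0],
    [0,0,0,0,0],
    [0,0,0,0,0]
  ]
}}

```text
clock: 6.6
tcp_pos: [0.5621, -0.1684, 0.3626]
orientation: [2.321, 2.117, -0.0]
contact_force: [-0.6, -0.3, -2.6]
grip_width: 0.0143
gripper_force: 81.1
```

```bash
python3 go.py .5625 -.1745 .345 85; python3 - <<'E'
from h import *
from go import st
o,R,hd=st();print(o['tcp_pos'],o['contact_force'],hd)
s=r.grab_frame("side")[:,:,::-1].copy();t=r.grab_frame("top")[:,:,::-1].copy()
def cr(i,u,v,w=40,h=30): return cv2.resize(i[v-h:v+h,u-w:u+w],(400,300),interpolation=cv2.INTER_CUBIC)
S=8
def big(i,n,u,v,w=25,h=35):
    b=cv2.resize(i[v-h:v+h,u-w:u+w],None,fx=S,fy=S,interpolation=cv2.INTER_CUBIC)
    c=np.array([.5625,-.1745,0]);a=np.linspace(0,6.283,80)
    def ln(P,col):
        q=((proj(n,P)-[u-w,v-h]+.5)*S).astype(int);cv2.polylines(b,[q],False,col,1)
    for rad,z in((.035,.115),): ln(c+np.c_[rad*np.cos(a),rad*np.sin(a),0*a+z],(255,255,0))
    g=np.radians(25);k=np.array([[1,1],[1,-1],[-1,-1],[-1,1],[1,1]])*.065
    M=np.array([[np.cos(g),-np.sin(g)],[np.sin(g),np.cos(g)]]);ln(c+np.c_[k@M.T,np.full(5,.01)],(255,0,255))
    h=np.radians(hd);p=o['tcp_pos']-[0,0,.2186];ln(np.array([p+[s*.043*np.cos(h),s*.043*np.sin(h),.016] for s in(-1,1)]),(0,255,0))
    ln(p+np.c_[.0285*np.cos(a),.0285*np.sin(a),0*a+.007],(0,255,0))
    return b
cv2.imwrite("pics/c3.png",np.hstack([big(s,"side",309,175),big(cv2.imread("pics/top0.png"),"top",328,208)]))
E
```

```text
d [-0.0061  0.0009  0.0176] roll -0.005 head 84.7 j [ 0.58  0.42 -0.51  1.79  0.24  0.99 -0.12]
[ 0.56211941 -0.16837571  0.36261923] [-0.63714161 -0.30280143 -2.62463794] 84.72808322147954
```

View pics/c3.png

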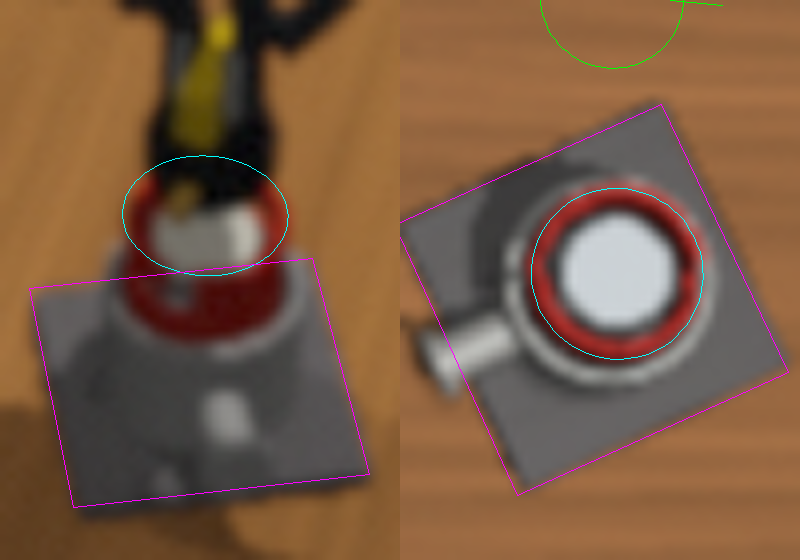

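The overlay fits: the foot outline matches in both views, so 25° holds, and the ring lies within about 1 mm of (0.5625, −0.175). Aligning above the mouth.

{"op": "carry_out", "data": {
  "moves": [
    [-0.002,0,0.003,-0.002,0],
    [-0.004,0.001,0.007,-0.005,0],
    [-0.0066,0.001,0.011,-0.005,0],
    [-0.0066,0.001,0.015,-0.005,0],
    [-0.0066,0.001,0.018,-0.005,0],
    [-0.0066,0.001,0.0205,-0.005,0],
    [-0.0066,0.001,0.0225,-0.005,0],
    [-0.0066,0.001,0.0225,-0.005,0]
  ]
}}

```text
clock: 7.5
tcp_pos: [0.5624, -0.175, 0.3398]
orientation: [-2.316, -2.123, 0.0]
contact_force: [-0.5, -0.5, -3.0]
grip_width: 0.0145
gripper_force: 81.1
```

```bash
cat >> go.py <<'E'
    o,R,hd=st();print(o['clock'],o['tcp_pos'].round(4),"F",o['contact_force'].round(1),"M",o['moment'].round(2),"capz",round(o['tcp_pos'][2]-.2186,4))
E
python3 go.py .5625 -.175 .325 85
```

```text
File "go.py", line 10
    o,R,hd=st();print(o['clock'],o['tcp_pos'].round(4),"F",o['contact_force'].round(1),"M",o['moment'].round(2),"capz",round(o['tcp_pos'][2]-.2186,4))
IndentationError: unexpected indent
```

```bash
sed -i 's/^if __name__.*/if __name__=="__main__":\n    go(*map(float,sys.argv[1:]))/' go.py; python3 go.py .5625 -.175 .325 85
```

```text
d [-0.      0.0001  0.0148] roll 0.0 head 85.0 j [ 0.58  0.45 -0.5   1.8   0.26  0.95 -0.12]
7.5 [ 0.5624 -0.175   0.3398] F [-0.5 -0.5 -3. ] M [-0.02  0.02 -0.01] capz 0.1212
```

{"op": "carry_out", "data": {
  "moves": [
    [0,0,0.0015,0,0],
    [0,0,0.003,0,0],
    [0,0,0.0045,0,0],
    [0,0,0.006,0,0],
    [0,0,0.0075,0,0],
    [0,0,0.009,0,0],
    [0,0,0.0095,0,0],
    [0,0,0.0095,0,0]
  ]
}}

```text
clock: 8.3
tcp_pos: [0.5625, -0.1751, 0.3305]
orientation: [-2.316, -2.123, 0.0]
contact_force: [0.2, 0.2, -2.0]
grip_width: 0.0143
gripper_force: 81.1
```

```bash
python3 go.py .5625 -.175 .325 85
```

```text
d [0.0001 0.     0.0055] roll 0.0 head 85.0 j [ 0.58  0.46 -0.5   1.81  0.27  0.93 -0.12]
8.3 [ 0.5625 -0.1751  0.3305] F [ 0.2  0.2 -2. ] M [ 0.01 -0.02  0.05] capz 0.1119
```

{"op": "carry_out", "data": {
  "moves": [
    [0,0,0.001,0,0],
    [0,0,0.002,0,0],
    [0,0,0.003,0,0],
    [0,0,0.004,0,0],
    [0,0,0.005,0,0],
    [0,0,0.006,0,0],
    [0,0,0.006,0,0],
    [0,0,0.006,0,0]
  ]
}}

```text
clock: 9.1
tcp_pos: [0.5627, -0.1745, 0.3247]
orientation: [-2.315, -2.123, -0.001]
contact_force: [-0.4, 2.6, -2.0]
grip_width: 0.0144
gripper_force: 81.2
```

```bash
python3 go.py .5625 -.175 .325 85
```

```text
d [-0.0005 -0.0002 -0.0003] roll 0.001 head 85.0 j [ 0.57  0.47 -0.49  1.81  0.27  0.92 -0.13]
9.1 [ 0.5627 -0.1745  0.3247] F [-0.4  2.6 -2. ] M [ 0.66 -0.21  0.09] capz 0.1061
```

{"op": "carry_out", "data": {
  "moves": [
    [0.0005,0,0,0,0],
    [0.001,0,0,0,0],
    [0.0015,0,0.0005,0,0],
    [0.0015,0,0.001,0,0],
    [0.0015,0,0.0015,0,0],
    [0.0015,0,0.002,0,0],
    [0.0015,0,0.0025,0,0],
    [0.0015,0,0.0025,0,0]
  ]
}}

```text
clock: 9.9
tcp_pos: [0.5626, -0.1737, 0.322]
orientation: [-2.316, -2.123, 0.0]
contact_force: [0.8, 1.3, -1.7]
grip_width: 0.0148
gripper_force: 81.1
```

```bash
python3 go.py .5625 -.175 .325 85
```

```text
d [-0.0014  0.     -0.003 ] roll 0.0 head 85.0 j [ 0.57  0.47 -0.49  1.82  0.27  0.92 -0.13]
9.9 [ 0.5626 -0.1737  0.322 ] F [ 0.8  1.3 -1.7] M [ 0.28 -0.15 -0.16] capz 0.1034
```

{"op": "carry_out", "data": {
  "moves": [
    [0.0005,0,0,0,0],
    [0.0005,0,0.0005,0,0],
    [0.0005,0,0.001,0,0],
    [0.0005,0,0.0015,0,0],
    [0.0005,0,0.002,0,0],
    [0.0005,0,0.0025,0,0],
    [0.0005,0,0.003,0,0],
    [0.0005,0,0.003,0,0]
  ]
}}

```text
clock: 10.7
tcp_pos: [0.5627, -0.1731, 0.3191]
orientation: [2.316, 2.123, 0.0]
contact_force: [0.4, 0.1, -0.1]
grip_width: 0.014
gripper_force: 81.3
```

```bash
python3 go.py .5625 -.175 .325 85
```

```text
d [-0.0019 -0.     -0.0059] roll 0.0 head 85.0 j [ 0.57  0.48 -0.49  1.82  0.28  0.91 -0.13]
10.7 [ 0.5627 -0.1731  0.3191] F [ 0.4  0.1 -0.1] M [-0.08 -0.02 -0.02] capz 0.1005
```

{"op": "carry_out", "data": {
  "moves": [
    [0,0,0.0005,0,0],
    [0,0,0.001,0,0],
    [0,0,0.0015,0,0],
    [0,0,0.002,0,0],
    [0,0,0.0025,0,0],
    [0,0,0.003,0,0],
    [0,0,0.0035,0,0],
    [0,0,0.0035,0,0]
  ]
}}

```text
clock: 11.5
tcp_pos: [0.5627, -0.1731, 0.3156]
orientation: [2.316, 2.123, 0.0]
contact_force: [0.3, -1.2, 1.7]
grip_width: 0.0143
gripper_force: 81.5
```

```bash
python3 go.py .5625 -.175 .325 85
```

```text
d [-0.0019 -0.     -0.0094] roll 0.0 head 85.0 j [ 0.57  0.48 -0.49  1.82  0.28  0.91 -0.14]
11.5 [ 0.5627 -0.1731  0.3156] F [ 0.3 -1.2  1.7] M [-0.04 -0.11  0.08] capz 0.097
```

{"op": "carry_out", "data": {
  "moves": [
    [0,0,0.0005,0,0],
    [0,0,0.001,0,0],
    [0,0,0.0015,0,0],
    [0,0,0.002,0,0],
    [0,0,0.0025,0,0],
    [0,0,0.003,0,0],
    [0,0,0.003,0,0],
    [0,0,0.003,0,0]
  ]
}}

```text
clock: 12.3
tcp_pos: [0.5627, -0.1731, 0.3126]
orientation: [2.316, 2.123, 0.0]
contact_force: [-0.2, 0.3, 1.8]
grip_width: 0.0145
gripper_force: 81.7
```

```bash
python3 go.py .5625 -.175 .325 85
```

```text
d [-0.0019 -0.     -0.0124] roll 0.0 head 85.0 j [ 0.57  0.48 -0.49  1.83  0.28  0.9  -0.14]
12.3 [ 0.5627 -0.1731  0.3126] F [-0.2  0.3  1.8] M [-0.02 -0.14 -0.09] capz 0.094
```

{"op": "carry_out", "data": {
  "moves": [
    [0,0,0.001,0,0],
    [0,0,0.002,0,0],
    [0,0,0.003,0,0],
    [0,0,0.004,0,0],
    [0,0,0.005,0,0],
    [0,0,0.006,0,0],
    [0,0,0.007,0,0],
    [0,0,0.008,0,0]
  ]
}}

```text
clock: 13.1
tcp_pos: [0.563, -0.1731, 0.305]
orientation: [2.315, 2.122, 0.001]
contact_force: [-0.0, -0.2, 6.4]
grip_width: 0.0144
gripper_force: 82.4
```

```bash
python3 go.py .5625 -.175 .325 85
```

```text
d [-0.0019 -0.0003 -0.02  ] roll 0.0 head 85.0 j [ 0.56  0.49 -0.48  1.83  0.29  0.89 -0.14]
13.1 [ 0.563  -0.1731  0.305 ] F [-0.  -0.2  6.4] M [ 0.05 -0.09 -0.09] capz 0.0864
```

{"op": "carry_out", "data": {
  "moves": [
    [0,0,0.0005,0,0],
    [0,0,0.001,0,0],
    [0,0,0.0015,0,0],
    [0,0,0.002,0,0],
    [0,0,0.0025,0,0],
    [0,0,0.003,0,0],
    [0,0,0.0035,0,0],
    [0,0,0.0035,0,0]
  ]
}}

```text
clock: 13.9
tcp_pos: [0.5632, -0.1731, 0.3018]
orientation: [2.315, 2.122, 0.002]
contact_force: [-0.1, -0.3, 7.5]
grip_width: 0.0147
gripper_force: 82.5
```

```bash
python3 go.py .5625 -.175 .325 85
```

```text
d [-0.002  -0.0005 -0.0232] roll 0.0 head 85.0 j [ 0.56  0.5  -0.48  1.83  0.29  0.88 -0.15]
13.9 [ 0.5632 -0.1731  0.3018] F [-0.1 -0.3  7.5] M [ 0.01 -0.13  0.12] capz 0.0832
```

{"op": "carry_out", "data": {
  "moves": [
    [0,0,0.0005,0,0],
    [0,0,0.001,0,0],
    [0,0,0.0015,0,0],
    [0,0,0.002,0,0],
    [0,0,0.0025,0,0],
    [0,0,0.003,0,0],
    [0,0,0.003,0,0],
    [0,0,0.003,0,0]
  ]
}}

```text
clock: 14.7
tcp_pos: [0.5634, -0.1731, 0.2991]
orientation: [2.314, 2.121, 0.002]
contact_force: [-0.9, 0.6, 8.5]
grip_width: 0.0145
gripper_force: 82.7
```

```bash
python3 go.py .5625 -.175 .325 85
```

```text
d [-0.002  -0.0006 -0.0259] roll 0.0 head 85.0 j [ 0.56  0.5  -0.48  1.83  0.3   0.87 -0.15]
14.7 [ 0.5634 -0.1731  0.2991] F [-0.9  0.6  8.5] M [ 0.06 -0.11  0.1 ] capz 0.0805
```

{"op": "carry_out", "data": {
  "moves": [
    [0,0,0.0005,0,0],
    [0,0,0.001,0,0],
    [0,0,0.0015,0,0],
    [0,0,0.002,0,0],
    [0,0,0.0025,0,0],
    [0,0,0.0025,0,0],
    [0,0,0.0025,0,0],
    [0,0,0.0025,0,0]
  ]
}}

```text
clock: 15.5
tcp_pos: [0.5634, -0.1731, 0.2968]
orientation: [2.314, 2.121, 0.002]
contact_force: [-0.4, 0.1, 10.2]
grip_width: 0.0145
gripper_force: 82.9
```

```bash
python3 go.py .5625 -.175 .325 85
```

```text
d [-0.002  -0.0007 -0.0282] roll 0.0 head 85.0 j [ 0.56  0.5  -0.48  1.84  0.3   0.87 -0.15]
15.5 [ 0.5634 -0.1731  0.2968] F [-0.4  0.1 10.2] M [-0.   -0.08 -0.11] capz 0.0782
```

{"op": "carry_out", "data": {
  "moves": [
    [0,0,0.0005,0,0],
    [0,0,0.001,0,0],
    [0,0,0.0015,0,0],
    [0,0,0.002,0,0],
    [0,0,0.0025,0,0],
    [0,0,0.0025,0,0],
    [0,0,0.0025,0,0],
    [0,0,0.0025,0,0]
  ]
}}

```text
clock: 16.3
tcp_pos: [0.5635, -0.1731, 0.2948]
orientation: [2.314, 2.121, 0.002]
contact_force: [-1.7, 0.6, 13.4]
grip_width: 0.0143
gripper_force: 83.6
```

```bash
python3 go.py .5625 -.175 .325 85
```

```text
d [-0.002  -0.0007 -0.0303] roll 0.0 head 85.0 j [ 0.56  0.51 -0.48  1.84  0.3   0.87 -0.15]
16.3 [ 0.5635 -0.1731  0.2948] F [-1.7  0.6 13.4] M [ 0.1   0.28 -0.02] capz 0.0762
```

{"op": "carry_out", "data": {
  "moves": [
    [0,0,0.0002,0,0],
    [0,0,0.0004,0,0],
    [0,0,0.0006,0,0],
    [0,0,0.0008,0,0],
    [0,0,0.0008,0,0],
    [0,0,0.0008,0,0],
    [0,0,0.0008,0,0],
    [0,0,0.0008,0,0]
  ]
}}

```text
clock: 17.1
tcp_pos: [0.5635, -0.173, 0.2947]
orientation: [2.314, 2.121, 0.002]
contact_force: [-3.9, 0.2, 19.4]
grip_width: 0.0143
gripper_force: 84.3
```

```bash
python3 go.py .5625 -.175 .325 85
```

```text
d [-0.0021 -0.0007 -0.0303] roll 0.0 head 85.0 j [ 0.56  0.51 -0.48  1.84  0.3   0.87 -0.15]
17.1 [ 0.5635 -0.173   0.2947] F [-3.9  0.2 19.4] M [0.14 0.78 0.02] capz 0.0761
```

Floor found at cap height 0.0761 m (total about 22 N). Backing off to mid-play and starting the clockwise turn.

{"op": "carry_out", "data": {
  "moves": [
    [0,0,-0.001,0,0],
    [0,0,-0.002,0,0],
    [0,0,-0.0025,0,0],
    [0,0,-0.0025,0,0],
    [0,0,-0.0025,0,0],
    [0,0,-0.0025,0.02,0],
    [0,0,-0.0025,0.05,0],
    [0,0,-0.0025,0.08,0]
  ]
}}

```text
clock: 17.9
tcp_pos: [0.5635, -0.1731, 0.2961]
orientation: [2.398, 2.025, 0.003]
contact_force: [-0.2, 0.1, 11.3]
grip_width: 0.0147
gripper_force: 82.9
```

```bash
python3 go.py .5625 -.175 .325 25
```

```text
d [-0.0021 -0.0006 -0.0289] roll 0.966 head 80.4 j [ 0.55  0.5  -0.46  1.84  0.29  0.86 -0.22]
17.9 [ 0.5635 -0.1731  0.2961] F [-0.2  0.1 11.3] M [ 0.06 -0.07  0.03] capz 0.0775
```

Free, with only the spring force. Turning on.

{"op": "carry_out", "data": {
  "moves": [
    [0,0,0,0.03,0],
    [0,0,0,0.06,0],
    [0,0,0,0.09,0],
    [0,0,0,0.12,0],
    [0,0,0,0.15,0],
    [0,0,0,0.18,0],
    [0,0,0,0.2,0],
    [0,0,0,0.2,0]
  ]
}}

```text
clock: 18.7
tcp_pos: [0.5636, -0.173, 0.2962]
orientation: [2.588, 1.777, 0.003]
contact_force: [1.5, -0.2, 11.4]
grip_width: 0.0142
gripper_force: 82.9
```

```bash
python3 go.py .5625 -.175 .325 25
```

```text
d [-0.0022 -0.0003 -0.0288] roll 0.767 head 68.9 j [ 0.51  0.49 -0.42  1.84  0.26  0.86 -0.4 ]
18.7 [ 0.5636 -0.173   0.2962] F [ 1.5 -0.2 11.4] M [-0.01 -0.18 -0.05] capz 0.0776
```

{"op": "carry_out", "data": {
  "moves": [
    [0,0,0,0.05,0],
    [0,0,0,0.1,0],
    [0,0,0,0.15,0],
    [0,0,0,0.2,0],
    [0,0,0,0.25,0],
    [0,0,0,0.3,0],
    [0,0,0,0.33,0],
    [0,0,0,0.33,0]
  ]
}}

```text
clock: 19.5
tcp_pos: [0.5637, -0.1731, 0.2963]
orientation: [2.845, 1.327, 0.004]
contact_force: [-0.0, -0.3, 10.4]
grip_width: 0.0145
gripper_force: 82.9
```

```bash
python3 go.py .5625 -.175 .325 25
```

```text
d [-0.0022  0.0004 -0.0287] roll 0.437 head 50.0 j [ 0.45  0.48 -0.34  1.84  0.21  0.85 -0.69]
19.5 [ 0.5637 -0.1731  0.2963] F [-0.  -0.3 10.4] M [-0.05 -0.2  -0.01] capz 0.0777
```

{"op": "carry_out", "data": {
  "moves": [
    [0,0,0,0.05,0],
    [0,0,0,0.1,0],
    [0,0,0,0.15,0],
    [0,0,0,0.2,0],
    [0,0,0,0.25,0],
    [0,0,0,0.28,0],
    [0,0,0,0.3,0],
    [0,0,0,0.3,0]
  ]
}}

```text
clock: 20.3
tcp_pos: [0.5637, -0.1732, 0.2962]
orientation: [3.012, 0.888, 0.005]
contact_force: [-0.4, -0.5, 11.3]
grip_width: 0.0144
gripper_force: 82.9
```

```bash
python3 go.py .5625 -.175 .325 25
```

```text
d [-0.0019  0.0009 -0.0288] roll 0.137 head 32.8 j [ 0.4   0.48 -0.27  1.85  0.16  0.84 -0.95]
20.3 [ 0.5637 -0.1732  0.2962] F [-0.4 -0.5 11.3] M [-0.09 -0.12  0.08] capz 0.0776
```

{"op": "carry_out", "data": {
  "moves": [
    [0,0,0,0.01,0],
    [0,0,0,0.02,0],
    [0,0,0,0.03,0],
    [0,0,0,0.04,0],
    [0,0,0,0.05,0],
    [0,0,0,0.06,0],
    [0,0,0,0.07,0],
    [0,0,0,0.07,0]
  ]
}}

```text
clock: 21.1
tcp_pos: [0.5636, -0.1733, 0.2962]
orientation: [3.041, 0.782, 0.005]
contact_force: [0.4, 0.2, 9.6]
grip_width: 0.0144
gripper_force: 82.9
```

```bash
python3 go.py .5625 -.175 .325 25
```

```text
d [-0.0018  0.001  -0.0288] roll 0.067 head 28.9 j [ 0.39  0.47 -0.25  1.85  0.15  0.84 -1.01]
21.1 [ 0.5636 -0.1733  0.2962] F [0.4 0.2 9.6] M [-0.12 -0.13  0.12] capz 0.0776
```

{"op": "carry_out", "data": {
  "moves": [
    [0,0,0,0.005,0],
    [0,0,0,0.01,0],
    [0,0,0,0.015,0],
    [0,0,0,0.02,0],
    [0,0,0,0.025,0],
    [0,0,0,0.03,0],
    [0,0,0,0.035,0],
    [0,0,0,0.035,0]
  ]
}}

```text
clock: 21.9
tcp_pos: [0.5637, -0.1733, 0.2962]
orientation: [3.054, 0.73, 0.005]
contact_force: [0.6, 0.1, 10.1]
grip_width: 0.0142
gripper_force: 82.9
```

```bash
python3 go.py .5625 -.175 .325 25
```

```text
d [-0.0018  0.0011 -0.0288] roll 0.033 head 26.9 j [ 0.38  0.47 -0.24  1.85  0.15  0.83 -1.04]
21.9 [ 0.5637 -0.1733  0.2962] F [ 0.6  0.1 10.1] M [-0.21 -0.12  0.02] capz 0.0776
```

{"op": "carry_out", "data": {
  "moves": [
    [0,0,0,0.005,0],
    [0,0,0,0.01,0],
    [0,0,0,0.015,0],
    [0,0,0,0.02,0],
    [0,0,0,0.025,0],
    [0,0,0,0.03,0],
    [0,0,0,0.03,0],
    [0,0,0,0.03,0]
  ]
}}

```text
clock: 22.7
tcp_pos: [0.5637, -0.1733, 0.2962]
orientation: [3.065, 0.683, 0.005]
contact_force: [0.3, -0.0, 10.4]
grip_width: 0.014
gripper_force: 82.9
```

```bash
python3 go.py .5625 -.175 .325 25
```

```text
d [-0.0017  0.0011 -0.0288] roll 0.002 head 25.1 j [ 0.38  0.47 -0.24  1.85  0.15  0.83 -1.07]
22.7 [ 0.5637 -0.1733  0.2962] F [ 0.3 -0.  10.4] M [-0.14 -0.09  0.01] capz 0.0776
```

{"op": "carry_out", "data": {
  "moves": [
    [0,0,0,0.005,0],
    [0,0,0,0.01,0],
    [0,0,0,0.015,0],
    [0,0,0,0.02,0],
    [0,0,0,0.025,0],
    [0,0,0,0.03,0],
    [0,0,0,0.03,0],
    [0,0,0,0.03,0]
  ]
}}

```text
clock: 23.5
tcp_pos: [0.5636, -0.1733, 0.2962]
orientation: [3.074, 0.638, 0.005]
contact_force: [0.5, 0.6, 10.4]
grip_width: 0.015
gripper_force: 82.9
```

```bash
python3 go.py .5625 -.175 .325 25
```

```text
d [-0.0016  0.0012 -0.0288] roll -0.027 head 23.4 j [ 0.37  0.47 -0.23  1.85  0.14  0.83 -1.09]
23.5 [ 0.5636 -0.1733  0.2962] F [ 0.5  0.6 10.4] M [-0.22 -0.14  0.08] capz 0.0776
```

{"op": "carry_out", "data": {
  "moves": [
    [0,0,0,0.005,0],
    [0,0,0,0.01,0],
    [0,0,0,0.015,0],
    [0,0,0,0.02,0],
    [0,0,0,0.025,0],
    [0,0,0,0.03,0],
    [0,0,0,0.03,0],
    [0,0,0,0.03,0]
  ]
}}

```text
clock: 24.3
tcp_pos: [0.5636, -0.1729, 0.2962]
orientation: [3.084, 0.593, 0.004]
contact_force: [-0.4, 0.1, 10.8]
grip_width: 0.0145
gripper_force: 83.0
```

```bash
python3 go.py .5625 -.175 .325 25
```

```text
d [-0.0017  0.0016 -0.0288] roll -0.056 head 21.8 j [ 0.36  0.47 -0.22  1.85  0.14  0.83 -1.12]
24.3 [ 0.5636 -0.1729  0.2962] F [-0.4  0.1 10.8] M [-0.08  0.02  0.26] capz 0.0776
```

{"op": "carry_out", "data": {
  "moves": [
    [0,0,0,0.003,0],
    [0,0,0,0.006,0],
    [0,0,0,0.009,0],
    [0,0,0,0.012,0],
    [0,0,0,0.012,0],
    [0,0,0,0.012,0],
    [0,0,0,0.012,0],
    [0,0,0,0.012,0]
  ]
}}

```text
clock: 25.1
tcp_pos: [0.5635, -0.1728, 0.2962]
orientation: [3.087, 0.575, 0.004]
contact_force: [-0.0, -0.0, 11.3]
grip_width: 0.0144
gripper_force: 83.1
```

```bash
python3 go.py .5625 -.175 .325 25
```

```text
d [-0.0017  0.0018 -0.0288] roll -0.068 head 21.1 j [ 0.36  0.47 -0.22  1.85  0.14  0.83 -1.13]
25.1 [ 0.5635 -0.1728  0.2962] F [-0.  -0.  11.3] M [0.02 0.09 0.41] capz 0.0776
```

The end wall is felt (Mz rises to 0.4 Nm at 21°). Backing off slightly to relieve it and easing up.

{"op": "carry_out", "data": {
  "moves": [
    [0,0,0,-0.015,0],
    [0,0,0,-0.03,0],
    [0,0,0,-0.045,0],
    [0,0,-0.0005,-0.05,0],
    [0,0,-0.001,-0.05,0],
    [0,0,-0.0015,-0.05,0],
    [0,0,-0.002,-0.05,0],
    [0,0,-0.0025,-0.05,0]
  ]
}}

```text
clock: 25.9
tcp_pos: [0.5635, -0.173, 0.2985]
orientation: [3.073, 0.65, 0.004]
contact_force: [0.4, 0.3, 8.6]
grip_width: 0.0145
gripper_force: 82.8
```

```bash
python3 go.py .5625 -.175 .325 25
```

```text
d [-0.0016  0.0015 -0.0265] roll -0.019 head 23.9 j [ 0.37  0.47 -0.23  1.85  0.14  0.84 -1.08]
25.9 [ 0.5635 -0.173   0.2985] F [0.4 0.3 8.6] M [ 0.04 -0.09  0.04] capz 0.0799
```

{"op": "carry_out", "data": {
  "moves": [
    [0,0,-0.0005,0,0],
    [0,0,-0.001,0,0],
    [0,0,-0.0015,0,0],
    [0,0,-0.002,0,0],
    [0,0,-0.0025,0,0],
    [0,0,-0.003,0,0],
    [0,0,-0.003,0,0],
    [0,0,-0.003,0,0]
  ]
}}

```text
clock: 26.7
tcp_pos: [0.5635, -0.173, 0.3013]
orientation: [3.073, 0.65, 0.004]
contact_force: [0.6, 1.8, 8.7]
grip_width: 0.0143
gripper_force: 82.7
```

```bash
python3 go.py .5625 -.175 .325 25
```

```text
d [-0.0016  0.0015 -0.0237] roll -0.019 head 23.9 j [ 0.37  0.47 -0.23  1.85  0.14  0.84 -1.08]
26.7 [ 0.5635 -0.173   0.3013] F [0.6 1.8 8.7] M [-0.04 -0.22  0.02] capz 0.0827
```

Clearly inside the notch. Rising on to the roof.

{"op": "carry_out", "data": {
  "moves": [
    [0,0,-0.0005,0,0],
    [0,0,-0.001,0,0],
    [0,0,-0.0015,0,0],
    [0,0,-0.002,0,0],
    [0,0,-0.0025,0,0],
    [0,0,-0.003,0,0],
    [0,0,-0.0035,0,0],
    [0,0,-0.0035,0,0]
  ]
}}

```text
clock: 27.5
tcp_pos: [0.5634, -0.173, 0.3046]
orientation: [3.073, 0.65, 0.004]
contact_force: [2.8, 0.5, 5.8]
grip_width: 0.0141
gripper_force: 82.5
```

```bash
python3 go.py .5625 -.175 .325 25
```

```text
d [-0.0016  0.0015 -0.0204] roll -0.019 head 23.9 j [ 0.37  0.46 -0.23  1.84  0.14  0.85 -1.08]
27.5 [ 0.5634 -0.173   0.3046] F [2.8 0.5 5.8] M [-0.03 -0.36 -0.05] capz 0.086
```

{"op": "carry_out", "data": {
  "moves": [
    [0,0,-0.0003,0,0],
    [0,0,-0.0006,0,0],
    [0,0,-0.0009,0,0],
    [0,0,-0.0012,0,0],
    [0,0,-0.0015,0,0],
    [0,0,-0.0018,0,0],
    [0,0,-0.0018,0,0],
    [0,0,-0.0018,0,0]
  ]
}}

```text
clock: 28.3
tcp_pos: [0.5628, -0.1732, 0.3058]
orientation: [3.073, 0.65, 0.0]
contact_force: [0.6, 0.7, 5.7]
grip_width: 0.0146
gripper_force: 82.2
```

```bash
python3 go.py .5625 -.175 .325 25
```

```text
d [-0.001   0.0016 -0.0192] roll -0.02 head 23.9 j [ 0.37  0.46 -0.23  1.84  0.14  0.85 -1.08]
28.3 [ 0.5628 -0.1732  0.3058] F [0.6 0.7 5.7] M [-0.11 -0.08  0.06] capz 0.0872
```

{"op": "carry_out", "data": {
  "moves": [
    [0,0,-0.0003,0,0],
    [0,0,-0.0006,0,0],
    [0,0,-0.0008,0,0],
    [0,0,-0.0008,0,0],
    [0,0,-0.0008,0,0],
    [0,0,-0.0008,0,0],
    [0,0,-0.0008,0,0],
    [0,0,-0.0008,0,0]
  ]
}}

```text
clock: 29.1
tcp_pos: [0.5627, -0.1731, 0.306]
orientation: [-3.074, -0.65, 0.0]
contact_force: [5.2, -1.5, -6.9]
grip_width: 0.0142
gripper_force: 80.4
```

```bash
python3 go.py .5625 -.175 .325 25
```

```text
d [-0.0009  0.0016 -0.019 ] roll -0.02 head 23.9 j [ 0.37  0.46 -0.23  1.84  0.14  0.86 -1.08]
29.1 [ 0.5627 -0.1731  0.306 ] F [ 5.2 -1.5 -6.9] M [-0.6  -1.26  0.01] capz 0.0874
```

Roof reached. Relaxing to about neutral, then opening.

{"op": "carry_out", "data": {
  "moves": [
    [0,0,0.0002,0,0],
    [0,0,0.0004,0,0],
    [0,0,0.0004,0,0],
    [0,0,0.0004,0,0.02],
    [0,0,0.0004,0,0.03],
    [0,0,0.0004,0,0.045],
    [0,0,0.0004,0,0.06],
    [0,0,0.0004,0,0.06]
  ]
}}

```text
clock: 29.9
tcp_pos: [0.5626, -0.1731, 0.3061]
orientation: [-3.074, -0.65, 0.0]
contact_force: [0.1, 0.3, 0.0]
grip_width: 0.0603
gripper_force: 0.0
```

{"op": "carry_out", "data": {
  "moves": [
    [0,0,0,0,0.06],
    [0,0,-0.01,0,0.06],
    [0,0,-0.03,0,0.06],
    [0,0,-0.06,0,0.06],
    [0,0,-0.09,0,0.06],
    [0,0,-0.12,0,0.06],
    [0,0,-0.14,0,0.06],
    [0,0,-0.14,0,0.06]
  ]
}}

```text
clock: 30.7
tcp_pos: [0.5634, -0.1731, 0.4503]
orientation: [3.071, 0.649, 0.01]
contact_force: [0.6, -0.8, 0.2]
grip_width: 0.0599
gripper_force: 0.0
```

```bash
python3 go.py .5625 -.175 .325 25; python3 - <<'E'
from h import *
s=r.grab_frame("side")[:,:,::-1].copy()
def big(an,off,u=309,v=175,w=25,hh=35,S=8):
    b=cv2.resize(s[v-hh:v+hh,u-w:u+w],None,fx=S,fy=S,interpolation=cv2.INTER_CUBIC)
    c=np.array([.5628,-.1735,.0872]);a=np.radians(an);X=np.array([np.cos(a),np.sin(a),0]);Y=np.array([-np.sin(a),np.cos(a),0])
    for P in ([c+X*e*.025+Y*f*.008+[0,0,.068] for e,f in((1,1),(1,-1),(-1,-1),(-1,1),(1,1))],[c+e*X*.043+[0,0,.016] for e in(-1,1)]):
        cv2.polylines(b,[((proj("side",P)-[u-w,v-hh]+.5)*S).astype(int)],False,(0,255,0),1)
    return b
b=big(25,0);cv2.imwrite("pics/c4.png",np.hstack([b,cv2.resize(s[140:210,284:334],None,fx=8,fy=8,interpolation=cv2.INTER_CUBIC)]))
E
```

```text
d [-0.0023  0.0009  0.1253] roll -0.02 head 23.9 j [ 0.39  0.31 -0.25  1.7   0.08  1.13 -1.04]
30.7 [ 0.5634 -0.1731  0.4503] F [ 0.6 -0.8  0.2] M [-0.04 -0.01 -0.04] capz 0.2317
```

View pics/c4.png

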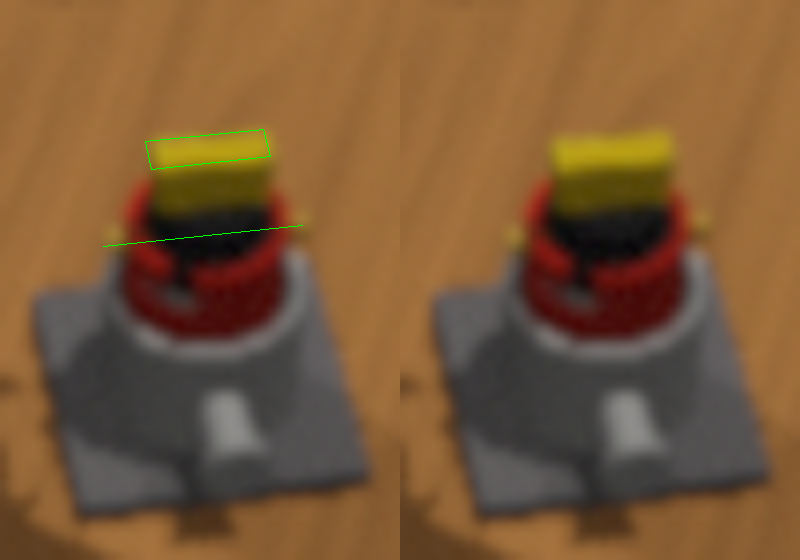

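The picture shows the cap level in the ring. The bar's top face, at crop (610,150), is at the seated height. The lugs show through the ring wall at crop (515,237) and (700,228), in line with the filter's x, and the gripper is clear.

```bash
python3 -c "
from bench import r
print(r.hand_in())"
```

```text
the job is handed in; nothing more can be done
None
```

The cap is on the filter, turned to the end wall and risen against the notch roofs, then released; the job was handed in at about 31 s, with the highest contact force I read about 22 N while pressing on the track floor.

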